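# Post a retired power adapter through the flap of the collection box

## Task

Get rid of the old black power adapter that lies on the tray of the white collection box: with the fingertips push it along the tray and in under the green hanging flap, right through the doorway until it drops down into the box, then draw the fingers back out so that the flap swings shut. Only push it: do not pick it up, and leave the mug, the red parts bin and the circuit board beside the box where they are.

Things in the scene. Friction and masses are not known exactly. Their poses are not given: they have to be found in the camera images.
- drop_box: white sheet-steel collection box for retired electronics, fixed to the desk: 170 wide, 225 deep, 200 high, clear lid. In front of it a level bare-steel intake tray, top 105 above the desk. Origin on the desk under the middle of the doorway; x into the box (the way the adapter is pushed), y to the left as seen facing the doorway, z up
- tray (a point): middle of the tray's front end, on its top, 200 in front of the doorway. The tray is 216 wide and open to the front. Two upright guides on it, 24 high, 3 thick, funnel from 197 apart (10 behind the front end) to 88 apart (50 short of the doorway), then run parallel up to the doorway
- doorway (a point): middle of the doorway's sill, level with the tray top, in the outer face of the 3 thick front panel; axes as the box's. The doorway is 88 wide, 72 high, with 23 of panel above it. Fingers that reach in must lean (tips forward, 30 degrees or more) to stay under its upper edge. The tray plate goes on 58 inside
- bin (a point): point inside the box, 130 past the doorway and 45 above the desk. From the end of the tray plate (58 past the doorway) a steep steel ramp leads down to the floor of the box, 95 below the tray; the adapter comes to rest there
- flap (a joint): green flap filling the doorway, 82 wide, 68 high, 80 g, hung on a pin along the doorway's top edge. 0 = hanging shut; grows to 1.4 as its lower edge swings into the box. Opens inwards only, at well under 1 N, and rests on whatever passes below it; its own weight shuts it within a second. The adapter's front end pushes it open
- old_adapter: black mains power adapter, a plain block 106 long (its x), 63 wide (y), 34 high, 0.18 to 0.37 kg, loose on the tray, its long side roughly towards the doorway (askew up to 0.22 rad). Origin in the middle of its underside. It tips off the end of the tray plate and slides down when its middle is over 58 past the doorway; push until its rear face is 20 past the doorway to be sure
- mug: pink mug, 83 across, 86 high, standing on the desk right of the tray; origin in the middle of its underside; leave alone
- red_bin: red open parts bin, 62 x 62 x 60, on the desk left of the box; origin in the middle of its underside; leave alone
- amp_board: small green circuit board with capacitors and a heat sink, 40 x 52 x 28, on the desk right of the box; origin in the middle of its underside; leave alone
Things that resemble listed ones, but are neither listed nor needed, are in the scene too. What is shaped like the old_adapter but orange is not meant.

How it is judged:
On the way, in this order (a step that is already met when the one before it is completed fails the run):
1. the adapter's front end has pushed the flap open and lies under it (value of joint flap above 0.4 rad and x of old_adapter in the frame of drop_box above -0.04 m and z of old_adapter in the frame of drop_box above 0.095 m), for 0.05 s.
2. the adapter has gone through and down into the box (x of old_adapter in the frame of drop_box between 0.04 and 0.225 m and y of old_adapter in the frame of drop_box between -0.085 and 0.085 m and z of old_adapter in the frame of drop_box below 0.09 m), for 0.1 s.
At the end, for the whole second after the job is handed in: The adapter lies at rest inside the box, its underside's middle more than 40 mm past the doorway and more than 15 mm below the tray top, and the flap hangs shut (within 0.06 rad) (all of step 2 and value of joint flap below 0.06 rad and linear speed of old_adapter below 0.02 m/s); the robot touches nothing.
It fails at once if the adapter was lifted more than 20 mm off the tray (z of old_adapter in the frame of drop_box above 0.125 m).
It fails at once if the mug was moved more than 20 mm (distance of mug from where it was at the start of the episode above 0.02 m).
It fails at once if the red parts bin was moved more than 20 mm (distance of red_bin from where it was at the start of the episode above 0.02 m).
It fails at once if the circuit board was moved more than 20 mm (distance of amp_board from where it was at the start of the episode above 0.02 m).
It also fails if it takes over 45 s, if anything falls off the work surface, if the arm or the gripper's body presses on something with over 40 N, if the wrist force passes 120 N, or if a joint passes its speed limit or range.

## Robot

A 6-joint arm with a two-finger parallel gripper is mounted at the origin on a cart in front of the work surface, level with it; the furniture and walls round the work are solid. World frame = base frame: x ahead of the robot, y to its left, z up, the work surface at z = 0. Lengths are in m, angles in rad, forces in N, time in s.
With the tool pointing down it reaches from about 0.375 to 0.975 m from the base axis. Payload 3.8 kg.
Tool frame: the origin (TCP) lies at the very end of the fingers, on their centre line; the grasp point (between the pads) lies 19 mm behind it; z points along the fingers, y is the line along which they close (so a half turn about z gives the same grasp; the last joint's range is limited). The gripper opens to 85 mm and grips with 20 to 120 N. Pads are 22 mm wide; open, the fingers measure 114 mm over their backs; the gripper's body (76 mm by 85 mm) begins 54 mm behind the grasp point. The pads swing forward as they close: fully open they stand 13 mm farther back than shut.
Start: joints at [1.275, 0.264, 1.604, -0, 1.274, -0.037], TCP at [0.173, 0.653, 0.231] pointing down, gripper open.
Joint ranges: [-2.63, 2.63], [-0.94, 2.18], [0.31, 2.57], [-1.31, 4.45], [0, 2.66], [-2.55, 2.55]. Speed limits (rad/s): [2.57, 2.57, 3.14, 3.14, 3.14, 3.14].

## Interface

Orientations are given as a rotation vector (axis times angle).
In Python, from workcell import bot gives the robot as it stands.
- The arm moves only by the shell command python3 -m creep 'ROWS' [FORCE]. ROWS is JSON, a list of rows, each a list of 5 numbers: the shift along the tool's x, y, z in units of 0.05 m (1.0 is 0.05 m), then the turn about the tool's z in units of 0.1 rad (1.0 is 0.1 rad), then the opening, from 0 (shut) to 1 (fully open). In form: [[tx, ty, tz, spin, hand], ...]. A call has 1 to 20 rows; each row shifts and turns the commanded pose from where the row before left it, along the tool's axes as they then stand; what a row does not reach is not made up. A row lasts 1/8 s, in which the tool goes at most 62.5 mm and 10.7 degrees, less where a joint would pass 70% of its speed; a pose out of reach is approached as far as the arm can. A call with a number of a shift or a turn outside -1 to 1 is refused whole. A call with a gripper value outside its range is refused whole. The fingers move at their own pace and stop on an object; FORCE is the grip in N (left out, the last holds). Time passes only in rows, so rows that do not move let the fingers close. It gives the time, the measured TCP pose, the force, the opening and the grip force at its end, in the units of the state.
- bot.read_state(): the state, without advancing time (a new reading comes with each control period).
- bot.read_camera(name): name is "side" or "top" or "wrist"; returns a dict with "pixels" (480x640x3 uint8, red, green, blue), "vfov" (degrees; the focal length in pixels is half the picture's height over the tangent of half this angle, whatever the lens; pixels are square), "cx", "cy" (the principal point, pixels), "world_to_cam" (4x4, takes a point from world to camera coordinates). Camera axes: x right, y down, z forward; pixel columns grow to the right and rows downward; lengths in m; the calibration is good to about 2 mm. A picture is of the moment at which its call begins. There is no depth.
- bot.finish_job(): hands the job in; it is judged then, once.
Trained networks look in a picture, given as the dict that the camera call returned (one of the last four; its "shot" number tells which), for a name from the list of things; names that differ only in an ending like _2 or _b are one class to them, and where a whole thing is asked for, a point or a joint stands for the part that bears it (a point fixed in the world has none). Each returns a list of dicts, best first, with "score" (0 to 1); they miss things now and then, are a little off and sometimes report something else, mostly with a low value. They report only what shows in the picture. A call takes as long as a camera call. They do not tell look-alikes from the thing itself.
- bot.look_for(target, picture): "bbox" ([left, top, right, bottom] in pixels, round what is visible of it).
- bot.regions_of(target, picture): "mask" (480x640 bool, what is visible of it) and "bbox" ([left, top, right, bottom] in pixels, round what is visible of it).
The state is a dict: "time": time; "q": joint angles; "joint_vel": joint speeds; "joint_torque": joint torques, N m; "tool_pos": TCP position; "tcp_rot": TCP orientation; "wrist_force": force on the tool from outside, world axes, zero at the start; "torque": the same for the moment, N m; "width": opening from 0.0 (shut) to 1.0 (fully open); "grip_force": force on a finger pad.
Only numpy, scipy, OpenCV 4.12 (cv2) and the standard library are available. Lean on these libraries where they do the work, as an engineer would, in place of code of your own. Each camera call takes 0.05 s, during which the arm holds its last target. There are 200 camera calls.

## Working session

There is one attempt and no reset: what is moved stays moved. The work goes in short steps, Python scripts to look and compute and a shell command to move; the robot and the scene stay as the last step left them, time stands still between calls to the robot, and variables do not carry over. Pictures are saved under pics/ and viewed, at most 10 in all, crops included, and the job is handed in when it is done.

```bash
mkdir -p pics; ls; cat > h.py <<'E'
import numpy as np,cv2
from workcell import bot
def K(p):
    f=240/np.tan(np.radians(p["vfov"])/2);return f,p["cx"],p["cy"]
def ray(p,uv,z):
    f,cx,cy=K(p);M=np.array(p["world_to_cam"]);R=M[:3,:3];c=-R.T@M[:3,3]
    d=R.T@np.array([(uv[0]-cx)/f,(uv[1]-cy)/f,1]);return c+d*(z-c[2])/d[2]
def proj(p,X):
    f,cx,cy=K(p);M=np.array(p["world_to_cam"]);v=M[:3,:3]@np.array(X)+M[:3,3];return np.array([cx+f*v[0]/v[2],cy+f*v[1]/v[2]])
def save(p,n): cv2.imwrite("pics/"+n,cv2.cvtColor(p["pixels"],cv2.COLOR_RGB2BGR))
E
python3 - <<'E'
from h import *
for n in("top","side"):
    p=bot.read_camera(n);save(p,n+"1.png");M=np.array(p["world_to_cam"]);print(n,p["vfov"],-M[:3,:3].T@M[:3,3],M[2,:3])
    for t in("drop_box","flap","old_adapter","mug","red_bin","amp_board"):
        print(t,[(np.round(r["bbox"]),round(r["score"],2)) for r in bot.look_for(t,p)[:3]])
E
```

```text
pics
top 45.55064245206027 [ 0.48874998 -0.26936435  1.48399503] [ 0.0660413  -0.00995692 -0.99776721]
drop_box [(array([201., 108., 322., 310.]), 0.89)]
flap [(array([205., 163., 227., 192.]), 0.55)]
old_adapter [(array([232., 244., 270., 291.]), 0.96), (array([398., 240., 441., 276.]), 0.75), (array([359., 187., 397., 229.]), 0.56)]
mug [(array([234., 242., 272., 289.]), 0.72), (array([328., 227., 357., 271.]), 0.7)]
red_bin [(array([202., 164., 231., 190.]), 0.86)]
amp_board [(array([318., 196., 338., 212.]), 0.73)]
side 49.63652035582744 [ 0.49532134 -1.00503623  0.76722074] [ 0.11360728  0.75122981 -0.6501901 ]
drop_box [(array([209., 151., 437., 282.]), 0.75)]
flap []
old_adapter [(array([228., 186., 284., 221.]), 0.89), (array([325., 319., 394., 378.]), 0.75), (array([268., 371., 325., 447.]), 0.57)]
mug [(array([260., 277., 316., 331.]), 0.79)]
red_bin []
amp_board [(array([338., 285., 361., 309.]), 0.6)]
```

View pics/top1.png

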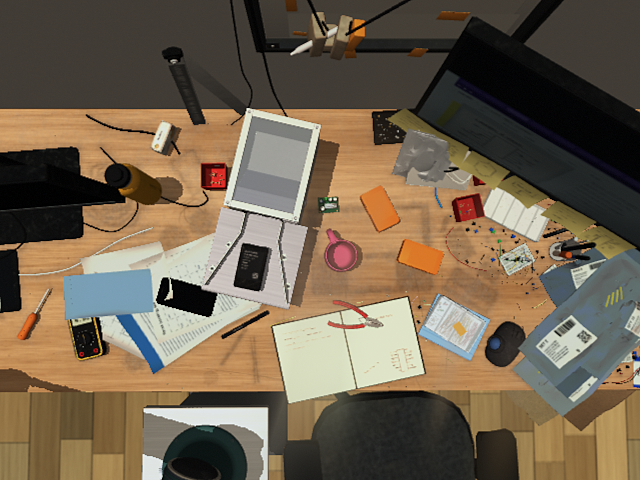

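View pics/side1.png

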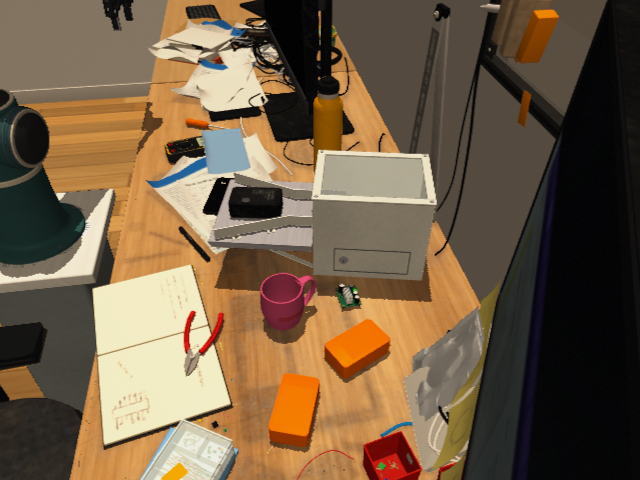

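The top view shows the box lid at about (226–322, 107–220), the tray in front of it down to about (204,286)–(289,307), and the black adapter at (253,267). The side view agrees with this. Next I'll measure the corners from an enlarged crop.

```bash
python3 - <<'E'
from h import *
s=bot.read_state();print({k:np.round(v,3) for k,v in s.items()})
from scipy.spatial.transform import Rotation as R
print(R.from_rotvec(s["tcp_rot"]).as_matrix().round(3))
im=cv2.imread("pics/top1.png")[100:315,195:330]
im=cv2.resize(im,None,fx=2.75,fy=2.75,interpolation=cv2.INTER_CUBIC)
# second half: tray only, larger
im2=cv2.resize(cv2.imread("pics/top1.png")[200:315,195:315],None,fx=3.5,fy=3.5,interpolation=cv2.INTER_CUBIC)
H=590;o=np.zeros((H,800,3),np.uint8);o[:min(H,im.shape[0]),:im.shape[1]]=im[:H];o[:im2.shape[0],375:375+im2.shape[1]]=im2[:, :425]
cv2.imwrite("pics/crop1.png",o)
E
```

```text
{'time': np.float64(0.7), 'q': array([ 1.275,  0.264,  1.604, -0.   ,  1.274, -0.037]), 'joint_vel': array([-0.001, -0.001,  0.001, -0.001,  0.001, -0.   ]), 'joint_torque': array([ 1.0000e-03, -5.1485e+01, -3.6761e+01, -0.0000e+00,  1.0000e-03,
        0.0000e+00]), 'tool_pos': array([0.173, 0.653, 0.231]), 'tcp_rot': array([0.405, 3.115, 0.   ]), 'wrist_force': array([ 0.442,  0.788, -0.596]), 'torque': array([-0.028,  0.08 ,  0.018]), 'grip_force': np.float64(0.0), 'width': np.float64(1.003)}
[[-0.967  0.256  0.   ]
 [ 0.256  0.967  0.   ]
 [-0.     0.    -1.   ]]
```

View pics/crop1.png

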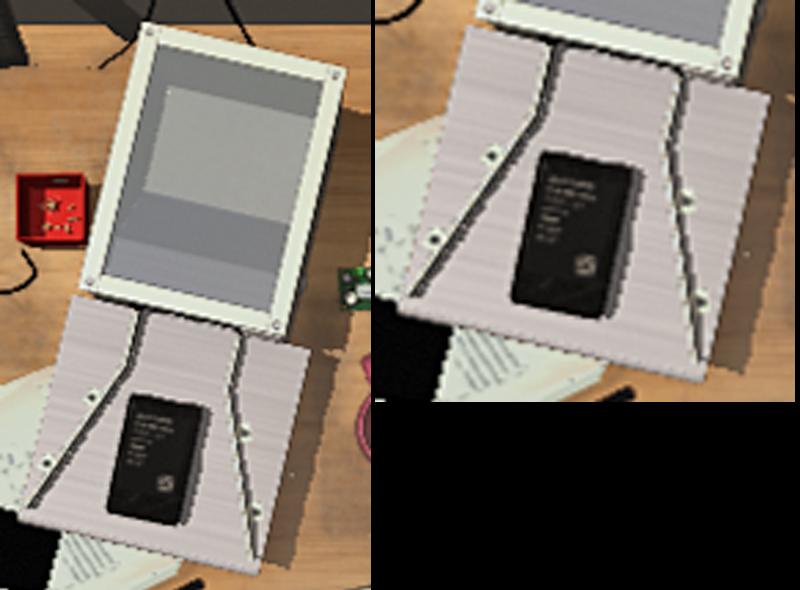

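```bash
python3 - <<'E'
from h import *
from scipy.optimize import least_squares
p=bot.read_camera("top")
a=lambda u,v:np.array([195+(u-375)/3.5,200+v/3.5]); b=lambda u,v:np.array([195+u/2.75,100+v/2.75])
obs=[((-.2,.108,.105),a(400,303)),((-.2,-.108,.105),a(706,381)),((.225,.085,.2),b(146,23)),((.225,-.085,.2),b(344,70)),((0,-.085,.2),b(279,334)),((0,.085,.2),b(82,290)),
((-.05,.0455,.129),a(543,118)),((-.05,-.0455,.129),a(669,145))]
def T(x,P): c,s=np.cos(x[2]),np.sin(x[2]);return np.array([x[0]+c*P[0]-s*P[1],x[1]+s*P[0]+c*P[1],P[2]])
f=lambda x:np.concatenate([proj(p,T(x,P))-o for P,o in obs])
r=least_squares(f,[.55,.05,-.2],loss="soft_l1");x=r.x;print(x.round(4),f(x).reshape(-1,2).round(1).tolist())
c=np.array([[.053,.0315],[.053,-.0315],[-.053,-.0315],[-.053,.0315]])
o=[a(541,151),a(633,168),a(603,318),a(511,300)]
g=lambda y:np.concatenate([proj(p,T(y,(*q,.139)))-w for q,w in zip(c,o)])
y=least_squares(g,[.45,0,-.2]).x;print(y.round(4),g(y).reshape(-1,2).round(1).tolist())
C,S=np.cos(x[2]),np.sin(x[2]);d=y[:2]-x[:2];print("adapter in box",C*d[0]+S*d[1],-S*d[0]+C*d[1],y[2]-x[2])
for X in(-.3,-.2,-.11,0,.02):q=T(x,(X,0,.12));print(X,q.round(3),np.hypot(*q[:2]).round(3),np.arctan2(q[1],q[0]).round(3))
E
python3 -m creep --help | head -20
```

```text
[ 0.6274 -0.1595 -0.2276] [[-0.0, 1.7], [0.3, -0.5], [-0.2, 0.9], [0.4, 0.3], [2.0, 0.1], [0.1, -0.6], [-2.3, -1.1], [-0.9, -0.3]]
[ 0.5074 -0.1303 -0.1932] [[0.1, -0.9], [0.1, -0.7], [-0.1, 0.8], [-0.2, 0.9]]
adapter in box -0.12344586107906026 0.0013581383699306088 0.03439495527596431
-0.3 [ 0.335 -0.092  0.12 ] 0.347 -0.267
-0.2 [ 0.433 -0.114  0.12 ] 0.447 -0.259
-0.11 [ 0.52  -0.135  0.12 ] 0.537 -0.253
0 [ 0.627 -0.159  0.12 ] 0.647 -0.249
0.02 [ 0.647 -0.164  0.12 ] 0.667 -0.248invalid input: not JSON, or not a number
```

```bash
cat > st.py <<'E'
from h import *
from scipy.spatial.transform import Rotation as R
s=bot.read_state();m=R.from_rotvec(s["tcp_rot"]).as_matrix()
print("t",round(s["time"],2),"q",np.round(s["q"],3),"pos",np.round(s["tool_pos"],3),"F",np.round(s["wrist_force"],1),"w",round(float(s["width"]),2));print(m.round(3))
bx=np.array([.6274,-.1595]);c,S=np.cos(-.2276),np.sin(-.2276);B=np.array([[c,S,0],[-S,c,0],[0,0,1]])
print("box pos",(B@(np.array(s["tool_pos"])-[*bx,0])).round(4));print("box axes",(B@m).round(3).tolist())
print("tilt",np.degrees(np.arccos(-m[2,2])).round(1))
E
python3 -m creep '[[0,1,-0.5,0,0.3],[0,1,0,0,0.3],[0,1,0,0,0.3],[0,1,0,0,0.3],[0,1,0,0,0.3],[0,1,0,0,0.3],[0,1,0,0,0.3]]'; python3 st.py
```

```text
time: 1.62
tool_pos: [0.2592, 0.9789, 0.2504]
tcp_rot: [0.405, 3.113, 0.023]
wrist_force: [18.2, 63.5, 86.8]
width: 0.297
grip_force: 0.0
t 1.62 q [ 1.287  1.075  0.31   0.     1.741 -0.025] pos [0.259 0.979 0.25 ] F [18.2 63.5 86.8] w 0.3
[[-0.967  0.256  0.004]
 [ 0.256  0.967  0.014]
 [ 0.     0.015 -1.   ]]
box pos [-0.6156  1.0259  0.2504]
box axes [[-1.0, 0.031, 0.0], [0.031, 0.999, 0.015], [0.0, 0.015, -1.0]]
tilt 0.8
```

```bash
python3 -m creep '[[0,0.2,0,0,0.3],[0,0.3,0,0,0.3],[0,0.4,0,0,0.3],[0,0.4,0,0,0.3]]'; python3 st.py
```

```text
time: 2.12
tool_pos: [0.264, 0.9974, 0.2433]
tcp_rot: [0.404, 3.106, 0.097]
wrist_force: [0.1, -0.5, -1.1]
width: 0.302
grip_force: 0.0
t 2.12 q [ 1.287e+00  1.083e+00  3.110e-01  1.000e-03  1.686e+00 -2.400e-02] pos [0.264 0.997 0.243] F [ 0.1 -0.5 -1.1] w 0.3
[[-0.967  0.255  0.016]
 [ 0.256  0.965  0.06 ]
 [-0.     0.062 -0.998]]
box pos [-0.615   1.0451  0.2433]
box axes [[-1.0, 0.031, 0.002], [0.031, 0.998, 0.062], [-0.0, 0.062, -0.998]]
tilt 3.6
```

```bash
python3 -m creep '[[0,0.6,0,0,0.3],[0,0.8,0,0,0.3],[0,1,0,0,0.3],[0,1,0,0,0.3],[0,1,0,0,0.3],[0,1,0,0,0.3]]'; python3 st.py
```

```text
time: 2.88
tool_pos: [0.2832, 1.0694, 0.2136]
tcp_rot: [0.399, 3.062, 0.375]
wrist_force: [0.3, -0.1, 0.7]
width: 0.299
grip_force: 0.0
t 2.88 q [ 1.288  1.121  0.311  0.006  1.466 -0.024] pos [0.283 1.069 0.214] F [ 0.3 -0.1  0.7] w 0.3
[[-0.967  0.248  0.062]
 [ 0.256  0.938  0.233]
 [ 0.     0.241 -0.97 ]]
box pos [-0.6127  1.1196  0.2136]
box axes [[-1.0, 0.03, 0.008], [0.031, 0.97, 0.241], [0.0, 0.241, -0.97]]
tilt 14.0
```

```bash
python3 -m creep '[[0,1,-0.2,0,0.3],[0,1,-0.2,0,0.3],[0,1,-0.2,0,0.3],[0,1,-0.2,0,0.3],[0,1,-0.2,0,0.3],[0,1,-0.2,0,0.3],[0,1,-0.2,0,0.3],[0,1,-0.2,0,0.3]]'; python3 st.py
```

```text
time: 3.88
tool_pos: [0.2985, 1.1275, 0.3362]
tcp_rot: [0.384, 2.948, 0.787]
wrist_force: [-0.1, 0.2, -0.4]
width: 0.299
grip_force: 0.0
t 3.88 q [ 1.287  1.035  0.311  0.013  1.274 -0.026] pos [0.298 1.127 0.336] F [-0.1  0.2 -0.4] w 0.3
[[-0.967  0.222  0.128]
 [ 0.256  0.838  0.482]
 [-0.     0.498 -0.867]]
box pos [-0.6108  1.1796  0.3362]
box axes [[-1.0, 0.027, 0.016], [0.031, 0.866, 0.498], [-0.0, 0.498, -0.867]]
tilt 29.9
```

```bash
cat > kin.py <<'E'
import numpy as np
from scipy.optimize import least_squares
D=[((.264,1.604,1.274),.6755,.231),((1.075,.31,1.741),1.0127,.2504),((1.083,.311,1.686),1.0317,.2433),((1.121,.311,1.466),1.1063,.2136),((1.035,.311,1.274),1.1663,.3362)]
A=[];y=[]
for (a,b,c),r,z in D:
    s,t=a+b,a+b+c
    A+=[[1,0,np.sin(a),np.sin(s),np.cos(s),np.sin(t)],[0,1,np.cos(a),np.cos(s),-np.sin(s),np.cos(t)]];y+=[r,z]
P,res,rk,sv=np.linalg.lstsq(np.array(A),np.array(y),rcond=None)
def fk(q):
    a,b,c=q;s,t=a+b,a+b+c
    return np.array([P[0]+P[2]*np.sin(a)+P[3]*np.sin(s)+P[4]*np.cos(s)+P[5]*np.sin(t),P[1]+P[2]*np.cos(a)+P[3]*np.cos(s)-P[4]*np.sin(s)+P[5]*np.cos(t)])
if __name__=="__main__":
    print(P.round(4),sv.round(3),(np.array(A)@P-y).round(4))
    for tilt in(30,35,40,45,50):
        for r,z in((.42,.18),(.45,.125),(.667,.125)):
            f=lambda q:np.r_[fk(q)-[r,z],.3*(sum(q)-np.pi+np.radians(tilt))]
            s=least_squares(f,[.0,1.8,.8],bounds=([-.94,.31,0],[2.18,2.57,2.66]));print(tilt,r,z,s.x.round(2),"err",np.sqrt(2*s.cost).round(4))
E
python3 kin.py
```

```text
[0.0022 0.2522 0.5111 0.5652 0.001  0.3481] [4.083 3.533 0.806 0.319 0.298 0.047] [ 0.      0.      0.0001  0.0003 -0.0001 -0.0006 -0.      0.0002 -0.
  0.0001]
30 0.42 0.18 [-0.6   2.52  0.7 ] err 0.0
30 0.45 0.125 [-0.42  2.54  0.51] err 0.0
30 0.667 0.125 [0.07 2.13 0.41] err 0.0
35 0.42 0.18 [-0.66  2.57  0.62] err 0.0013
35 0.45 0.125 [-0.45  2.57  0.43] err 0.0083
35 0.667 0.125 [0.05 2.2  0.29] err 0.0
40 0.42 0.18 [-0.66  2.57  0.59] err 0.0211
40 0.45 0.125 [-0.45  2.57  0.4 ] err 0.0281
40 0.667 0.125 [0.03 2.26 0.16] err 0.0
45 0.42 0.18 [-0.67  2.57  0.56] err 0.0408
45 0.45 0.125 [-0.45  2.57  0.35] err 0.0479
45 0.667 0.125 [0.02 2.31 0.02] err 0.0
50 0.42 0.18 [-0.67  2.57  0.53] err 0.0606
50 0.45 0.125 [-0.44  2.57  0.31] err 0.0677
50 0.667 0.125 [0.01 2.32 0.  ] err 0.0204
```

```bash
python3 -m creep '[[0,-0.5,-0.2,0,0.2],[0,-0.93,-0.4,0,0.2],[0,-0.93,-0.4,0,0.2],[0,-0.93,-0.4,0,0.2],[0,-0.93,-0.4,0,0.2],[0,-0.93,-0.4,0,0.2],[0,-0.93,-0.4,0,0.2],[0,-0.93,-0.4,0,0.2],[0,-0.93,-0.4,0,0.2],[0,-0.93,-0.4,0,0.2],[0,-0.93,-0.4,0,0.2],[0,-0.93,-0.4,0,0.2],[0,-0.93,-0.4,0,0.2],[0,-0.7,-0.3,0,0.2],[0,-0.5,-0.2,0,0.2],[0,-0.4,-0.1,0,0.2],[0,-0.4,-0.1,0,0.2],[0,-0.5,0,0,0.2]]'; python3 st.py
python3 - <<'E'
from h import *
p=bot.read_camera("top")
for uv in((200,110),(260,50),(290,50)):print(uv,ray(p,uv,0).round(2),ray(p,uv,.5).round(2))
p=bot.read_camera("side");
for X in((1.0,-.25,.5),(1.1,-.25,.5),(1.1,-.25,.8),(.9,-.25,.6)):print(X,proj(p,X).round())
E
```

```text
time: 6.12
tool_pos: [0.1052, 0.3967, 0.2336]
tcp_rot: [0.383, 2.946, 0.791]
wrist_force: [-0.2, -0.7, -0.2]
width: 0.202
grip_force: 0.0
t 6.12 q [ 1.207 -0.672  2.45   0.07   0.842 -0.138] pos [0.105 0.397 0.234] F [-0.2 -0.7 -0.2] w 0.2
[[-0.967  0.221  0.129]
 [ 0.256  0.837  0.484]
 [-0.001  0.501 -0.866]]
box pos [-0.6343  0.4241  0.2336]
box axes [[-1.0, 0.027, 0.016], [0.031, 0.865, 0.501], [-0.001, 0.501, -0.866]]
tilt 30.1
(200, 110) [0.92 0.02 0.  ] [ 0.78 -0.08  0.5 ]
(260, 50) [ 1.08 -0.14  0.  ] [ 0.88 -0.18  0.5 ]
(290, 50) [ 1.08 -0.22  0.  ] [ 0.88 -0.23  0.5 ]
(1.0, -0.25, 0.5) [566.  22.]
(1.1, -0.25, 0.5) [626.  18.]
(1.1, -0.25, 0.8) [ 724. -244.]
(0.9, -0.25, 0.6) [521. -49.]
```

```bash
python3 -m creep '[[0,-0.5,0,0,0.2],[0,-0.7,0,0,0.2],[0,-0.8,-0.2,0,0.2],[0,-0.8,-0.2,0,0.2],[0,-0.8,-0.2,0,0.2],[0,-0.8,-0.2,0,0.2]]'; python3 st.py
```

```text
time: 6.98
tool_pos: [0.0754, 0.2848, 0.2025]
tcp_rot: [0.389, 2.995, 0.639]
wrist_force: [0.2, -0.0, 0.3]
width: 0.2
grip_force: 0.0
t 6.97 q [ 1.149 -0.944  2.569  0.074  1.102 -0.183] pos [0.075 0.285 0.202] F [ 0.2 -0.   0.3] w 0.2
[[-0.967  0.233  0.105]
 [ 0.256  0.883  0.394]
 [-0.     0.408 -0.913]]
box pos [-0.638   0.3083  0.2025]
box axes [[-1.0, 0.028, 0.013], [0.031, 0.913, 0.408], [-0.0, 0.408, -0.913]]
tilt 24.1
```

```bash
python3 -m creep '[[0,0.3,0.8,0,0.2],[0,0.3,0.8,0,0.2],[0,0.3,0.7,0,0.2],[0,-0.4,0,0,0.2],[0,-0.8,-0.1,0,0.2],[0,-0.9,-0.2,0,0.2],[0,-0.9,-0.2,0,0.2],[0,-0.9,-0.2,0,0.2],[0,-0.9,-0.2,0,0.2],[0,-0.9,-0.2,0,0.2]]'; python3 st.py
```

```text
time: 8.22
tool_pos: [0.0617, 0.2324, 0.1835]
tcp_rot: [0.399, 3.057, 0.393]
wrist_force: [0.6, -0.1, -0.2]
width: 0.198
grip_force: 0.0
t 8.22 q [ 1.148 -0.945  2.57   0.043  1.264 -0.172] pos [0.062 0.232 0.183] F [ 0.6 -0.1 -0.2] w 0.2
[[-0.967  0.248  0.065]
 [ 0.257  0.935  0.245]
 [-0.     0.253 -0.967]]
box pos [-0.6395  0.2542  0.1835]
box axes [[-0.999, 0.031, 0.008], [0.032, 0.967, 0.253], [-0.0, 0.253, -0.967]]
tilt 14.7
```

```bash
python3 -m creep '[[0,0.4,0.9,0,0.2],[0,0.4,0.9,0,0.2],[0,-0.4,0.1,0,0.2],[0,-0.9,0.3,0,0.2],[0,-0.9,0.3,0,0.2],[0,-0.9,0.3,0,0.2],[0,-0.9,0.2,0,0.2],[0,-0.9,0.2,0,0.2]]'; python3 st.py
```

```text
time: 9.22
tool_pos: [0.0563, 0.2125, 0.1528]
tcp_rot: [0.403, 3.097, 0.16]
wrist_force: [-0.1, 0.5, 0.7]
width: 0.203
grip_force: 0.0
t 9.22 q [ 1.178 -0.82   2.57   0.013  1.289 -0.138] pos [0.056 0.213 0.153] F [-0.1  0.5  0.7] w 0.2
[[-0.967  0.254  0.027]
 [ 0.256  0.962  0.099]
 [-0.001  0.103 -0.995]]
box pos [-0.6403  0.2336  0.1528]
box axes [[-1.0, 0.031, 0.004], [0.031, 0.994, 0.103], [-0.001, 0.103, -0.995]]
tilt 5.9
```

```bash
python3 -m creep '[[-0.4,0.1,-0.6,0,0.2],[-0.74,0.1,-0.62,0,0.2],[-0.74,0.1,-0.62,0,0.2],[-0.74,0.1,-0.62,0,0.2],[-0.74,0.1,-0.62,0,0.2],[-0.74,0.1,-0.62,0,0.2],[-0.74,0.1,-0.62,0,0.2],[-0.74,0.1,-0.62,0,0.2],[-0.48,-0.43,-0.63,0,0.2],[-0.48,-0.43,-0.63,0,0.2],[-0.48,-0.43,-0.63,0,0.2],[-0.48,-0.43,-0.63,0,0.2],[-0.48,-0.43,-0.63,0,0.2],[-0.48,-0.43,-0.63,0,0.2],[-0.48,-0.43,-0.63,0,0.2],[-0.48,-0.43,-0.63,0,0.2],[-0.48,-0.43,-0.5,0,0.2],[-0.4,-0.4,-0.3,0,0.2]]'; python3 st.py
```

```text
time: 11.48
tool_pos: [0.4933, -0.1366, 0.6754]
tcp_rot: [0.403, 3.093, 0.15]
wrist_force: [0.2, -0.7, 0.2]
width: 0.203
grip_force: 0.0
t 11.47 q [-0.386  0.012  1.084  0.111  2.049 -1.647] pos [ 0.493 -0.137  0.675] F [ 0.2 -0.7  0.2] w 0.2
[[-0.967  0.254  0.032]
 [ 0.256  0.962  0.093]
 [-0.007  0.098 -0.995]]
box pos [-0.1358 -0.0079  0.6754]
box axes [[-0.999, 0.031, 0.01], [0.032, 0.995, 0.098], [-0.007, 0.098, -0.995]]
tilt 5.6
```

```bash
python3 -m creep '[[-0.6,-0.3,-0.1,0,0.2],[-0.8,-0.35,-0.15,0,0.2],[-0.8,-0.35,-0.15,0,0.2],[-0.7,-0.35,-0.15,0,0.2],[-0.5,-0.2,-0.2,0,0.2],[-0.3,0,-0.3,0,0.2],[-0.5,0,-0.5,0,0.2],[-0.7,0,-0.7,0,0.2],[-0.7,0,-0.7,0,0.2],[-0.7,0,-0.7,0,0.2]]'; python3 st.py
```

```text
time: 12.72
tool_pos: [0.6708, -0.2619, 0.723]
tcp_rot: [0.397, 2.989, 0.117]
wrist_force: [-0.5, 0.5, 0.2]
width: 0.197
grip_force: 0.0
t 12.72 q [-0.461  0.534  0.311  0.14   2.199 -1.681] pos [ 0.671 -0.262  0.723] F [-0.5  0.5  0.2] w 0.2
[[-0.958  0.255  0.133]
 [ 0.264  0.963  0.06 ]
 [-0.112  0.093 -0.989]]
box pos [ 0.0654 -0.09    0.723 ]
box axes [[-0.993, 0.031, 0.116], [0.041, 0.995, 0.088], [-0.112, 0.093, -0.989]]
tilt 8.4
```

```bash
python3 -m creep '[[-0.8,0,-0.7,0,0.2],[-0.8,0,-0.8,0,0.2],[-0.8,0,-0.8,0,0.2],[-0.8,0,-0.8,0,0.2],[-0.8,0,-0.8,0,0.2],[-0.8,0,-0.8,0,0.2]]'; python3 st.py
```

```text
time: 13.48
tool_pos: [0.6917, -0.2638, 0.7746]
tcp_rot: [0.386, 2.795, 0.062]
wrist_force: [-0.1, 0.4, -0.4]
width: 0.2
grip_force: 0.0
t 13.47 q [-0.464  0.477  0.312  0.16   2.057 -1.665] pos [ 0.692 -0.264  0.775] F [-0.1  0.4 -0.4] w 0.2
[[-0.913  0.257  0.316]
 [ 0.271  0.963 -0.001]
 [-0.305  0.085 -0.949]]
box pos [ 0.0862 -0.0871  0.7746]
box axes [[-0.951, 0.033, 0.308], [0.058, 0.996, 0.071], [-0.305, 0.085, -0.949]]
tilt 18.5
```

```bash
python3 -m creep '[[-0.8,-0.5,-0.7,0,0.2],[-0.8,-0.5,-0.7,0,0.2],[-0.9,-0.4,-0.7,0,0.2],[-0.9,-0.3,-0.7,0,0.2],[-0.9,-0.2,-0.7,0,0.2]]'; python3 st.py
```

```text
time: 14.1
tool_pos: [0.6779, -0.3444, 0.8209]
tcp_rot: [0.377, 2.621, 0.002]
wrist_force: [-0.8, -0.4, -0.0]
width: 0.197
grip_force: 0.0
t 14.1 q [-0.599  0.441  0.312  0.226  1.931 -1.754] pos [ 0.678 -0.344  0.821] F [-0.8 -0.4 -0. ] w 0.2
[[-0.843  0.265  0.469]
 [ 0.266  0.962 -0.066]
 [-0.468  0.069 -0.881]]
box pos [ 0.0909 -0.1687  0.8209]
box axes [[-0.881, 0.041, 0.472], [0.069, 0.997, 0.042], [-0.468, 0.069, -0.881]]
tilt 28.3
```

```bash
python3 -m creep '[[-0.9,-0.4,-0.7,0,0.2],[-0.9,-0.4,-0.7,0,0.2],[-0.9,-0.3,-0.7,0,0.2],[-0.5,-0.2,-0.4,0,0.2]]'; python3 st.py
```

```text
time: 14.6
tool_pos: [0.6545, -0.3857, 0.87]
tcp_rot: [0.37, 2.488, -0.049]
wrist_force: [-0.9, -0.4, 0.0]
width: 0.201
grip_force: 0.0
t 14.6 q [-0.69   0.4    0.311  0.286  1.849 -1.804] pos [ 0.655 -0.386  0.87 ] F [-0.9 -0.4  0. ] w 0.2
[[-0.771  0.275  0.574]
 [ 0.252  0.96  -0.121]
 [-0.584  0.051 -0.81 ]]
box pos [ 0.0775 -0.2142  0.87  ]
box axes [[-0.808, 0.051, 0.586], [0.072, 0.997, 0.011], [-0.584, 0.051, -0.81]]
tilt 35.9
```

```bash
python3 -m creep '[[0.4,0.1,0.24,0,0.2],[0.79,0.21,0.48,0,0.2],[0.79,0.21,0.48,0,0.2],[0.79,0.21,0.48,0,0.2],[0.79,0.21,0.48,0,0.2],[0.79,0.21,0.48,0,0.2],[0.79,0.21,0.48,0,0.2],[0.79,0.21,0.48,0,0.2],[0.79,0.21,0.48,0,0.2],[0.79,0.21,0.48,0,0.2],[0.79,0.21,0.48,0,0.2],[0.79,0.21,0.48,0,0.2],[0.79,0.21,0.48,0,0.2],[0.79,0.21,0.48,0,0.2],[0.79,0.21,0.48,0,0.2],[0.6,0.15,0.36,0,0.2],[0.36,0.1,0.2,0,0.2],[0.2,0,0.13,0,0.2]]'; python3 st.py
```

```text
time: 16.85
tool_pos: [0.4306, -0.1132, 0.198]
tcp_rot: [0.37, 2.492, -0.047]
wrist_force: [-0.2, 1.1, 1.1]
width: 0.198
grip_force: 0.0
t 16.85 q [-0.403 -0.604  2.52   0.198  0.621 -1.804] pos [ 0.431 -0.113  0.198] F [-0.2  1.1  1.1] w 0.2
[[-0.774  0.274  0.571]
 [ 0.252  0.96  -0.119]
 [-0.581  0.052 -0.812]]
box pos [-0.2022  0.0007  0.198 ]
box axes [[-0.811, 0.05, 0.583], [0.071, 0.997, 0.013], [-0.581, 0.052, -0.812]]
tilt 35.7
```

```bash
python3 -m creep '[[0.3,0,0.42,0,0.2],[0.3,0,0.42,0,0.2],[0.3,-0.1,0.42,0,0.2],[0,0,0,0,0.2]]'; python3 st.py; python3 - <<'E'
from h import *
p=bot.read_camera("side");q=bot.read_camera("top")
a=cv2.resize(p["pixels"][150:270,190:350],None,fx=3,fy=3);b=cv2.resize(q["pixels"][195:315,195:315],None,fx=2.6,fy=3)
o=np.zeros((360,800,3),np.uint8);o[:,:480]=a;o[:,480:792]=b
save({"pixels":o},"c2.png")
E
```

```text
time: 17.35
tool_pos: [0.4434, -0.119, 0.1293]
tcp_rot: [0.374, 2.508, -0.045]
wrist_force: [-0.2, -0.3, 0.7]
width: 0.201
grip_force: 0.0
t 17.35 q [-0.401 -0.446  2.57   0.269  0.434 -1.886] pos [ 0.443 -0.119  0.129] F [-0.2 -0.3  0.7] w 0.2
[[-0.783  0.276  0.558]
 [ 0.256  0.96  -0.116]
 [-0.568  0.052 -0.822]]
box pos [-0.1884 -0.002   0.1293]
box axes [[-0.82, 0.052, 0.57], [0.073, 0.997, 0.013], [-0.568, 0.052, -0.822]]
tilt 34.7
```

View pics/c2.png

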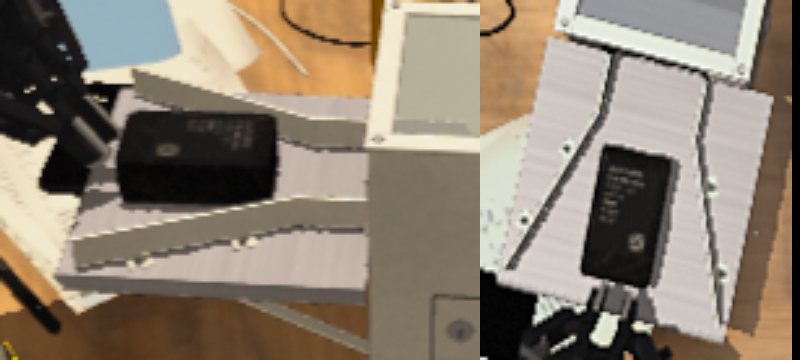

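The picture shows the fingertips right behind the middle of the adapter's rear end, a little high. I'll lower them next.

```bash
python3 -m creep '[[0.3,0,0.15,0,0.2],[0.25,0,0.12,0,0.2],[0,0,0,0,0.2]]'; python3 st.py
```

```text
time: 17.82
tool_pos: [0.446, -0.1182, 0.113]
tcp_rot: [0.374, 2.525, -0.042]
wrist_force: [0.6, -0.4, -0.4]
width: 0.199
grip_force: 0.0
t 17.82 q [-0.394 -0.398  2.57   0.275  0.402 -1.893] pos [ 0.446 -0.118  0.113] F [ 0.6 -0.4 -0.4] w 0.2
[[-0.793  0.275  0.544]
 [ 0.256  0.96  -0.111]
 [-0.553  0.052 -0.831]]
box pos [-0.186  -0.0007  0.113 ]
box axes [[-0.83, 0.051, 0.555], [0.071, 0.997, 0.015], [-0.553, 0.052, -0.831]]
tilt 33.8
```

```bash
python3 -m creep '[[-0.2,0,0.05,0,0.2],[-0.3,0,0.15,0,0.2],[-0.42,0.02,0.28,0,0.2],[-0.42,0.02,0.28,0,0.2],[-0.42,0.02,0.28,0,0.2],[-0.2,0.02,0.14,0,0.2],[0,0,0,0,0.2]]'; python3 st.py; python3 - <<'E'
from h import *
p=bot.read_camera("side");q=bot.read_camera("top")
a=cv2.resize(p["pixels"][150:270,190:350],None,fx=3,fy=3);b=cv2.resize(q["pixels"][195:315,195:315],None,fx=2.6,fy=3)
o=np.zeros((360,800,3),np.uint8);o[:,:480]=a;o[:,480:792]=b
save({"pixels":o},"c3.png")
E
```

```text
time: 18.7
tool_pos: [0.5582, -0.1466, 0.1197]
tcp_rot: [0.374, 2.523, -0.042]
wrist_force: [-0.8, 0.5, -0.6]
width: 0.201
grip_force: 0.0
t 18.7 q [-0.35  -0.119  2.358  0.259  0.327 -1.847] pos [ 0.558 -0.147  0.12 ] F [-0.8  0.5 -0.6] w 0.2
[[-0.791  0.275  0.546]
 [ 0.256  0.96  -0.112]
 [-0.555  0.051 -0.83 ]]
box pos [-0.0703 -0.003   0.1197]
box axes [[-0.829, 0.051, 0.557], [0.071, 0.997, 0.014], [-0.555, 0.051, -0.83]]
tilt 33.9
```

View pics/c3.png

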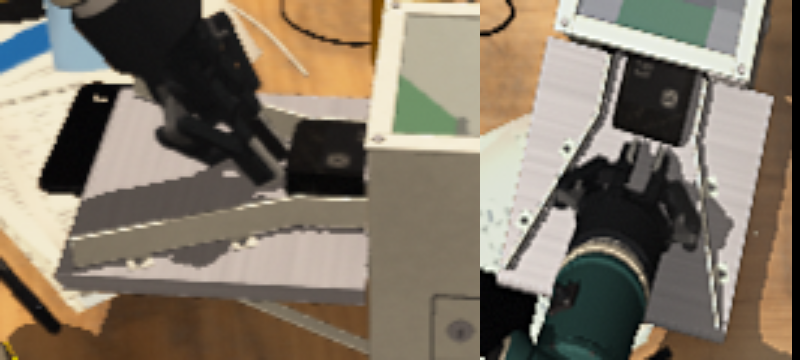

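```bash
python3 -m creep '[[-0.3,0.02,0.18,0,0.2],[-0.43,0.02,0.26,0,0.2],[-0.43,0.02,0.26,0,0.2],[-0.13,0,0.07,0,0.2],[0,0,0,0,0.2]]'; python3 st.py; python3 - <<'E'
from h import *
p=bot.read_camera("side");q=bot.read_camera("top")
a=cv2.resize(p["pixels"][150:270,230:390],None,fx=3,fy=3);b=cv2.resize(q["pixels"][105:255,205:325],None,fx=2.6,fy=2.4)
o=np.zeros((360,800,3),np.uint8);o[:,:480]=a;o[:,480:792]=b
save({"pixels":o},"c4.png")
E
```

```text
time: 19.42
tool_pos: [0.6305, -0.1644, 0.1233]
tcp_rot: [0.374, 2.524, -0.042]
wrist_force: [-0.5, -0.2, 0.9]
width: 0.199
grip_force: 0.0
t 19.43 q [-0.332  0.027  2.211  0.229  0.325 -1.804] pos [ 0.631 -0.164  0.123] F [-0.5 -0.2  0.9] w 0.2
[[-0.792  0.275  0.546]
 [ 0.256  0.96  -0.112]
 [-0.555  0.052 -0.831]]
box pos [ 0.0041 -0.0041  0.1233]
box axes [[-0.829, 0.051, 0.557], [0.071, 0.997, 0.014], [-0.555, 0.052, -0.831]]
tilt 33.8
```

View pics/c4.png

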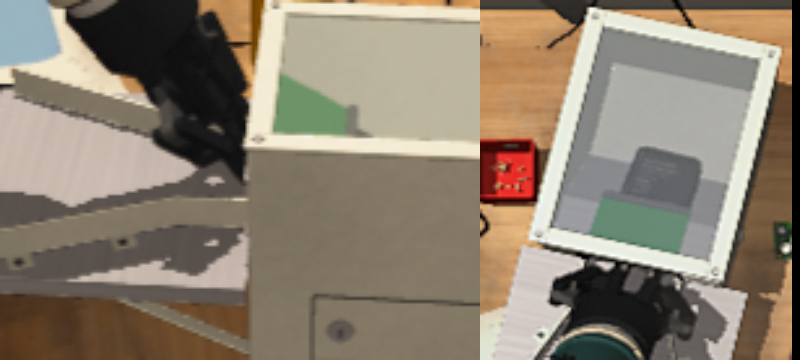

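```bash
python3 -m creep '[[-0.15,0,0.05,0,0.2],[-0.15,0,0.08,0,0.2],[0,0,0,0,0.2],[0,0,0,0,0.2]]'; python3 st.py; python3 - <<'E'
from h import *
p=bot.read_camera("side");q=bot.read_camera("top")
a=cv2.resize(p["pixels"][150:270,230:390],None,fx=3,fy=3);b=cv2.resize(q["pixels"][105:255,205:325],None,fx=2.6,fy=2.4)
o=np.zeros((360,800,3),np.uint8);o[:,:480]=a;o[:,480:792]=b
save({"pixels":o},"c5.png")
E
```

```text
time: 20.02
tool_pos: [0.6426, -0.1675, 0.1229]
tcp_rot: [0.376, 2.531, -0.039]
wrist_force: [-5.5, 3.0, -1.6]
width: 0.199
grip_force: 0.0
t 20.02 q [-0.33   0.053  2.181  0.221  0.336 -1.794] pos [ 0.643 -0.167  0.123] F [-5.5  3.  -1.6] w 0.2
[[-0.796  0.275  0.54 ]
 [ 0.258  0.96  -0.109]
 [-0.548  0.053 -0.835]]
box pos [ 0.0167 -0.0043  0.1229]
box axes [[-0.833, 0.051, 0.55], [0.072, 0.997, 0.016], [-0.548, 0.053, -0.835]]
tilt 33.4
```

View pics/c5.png

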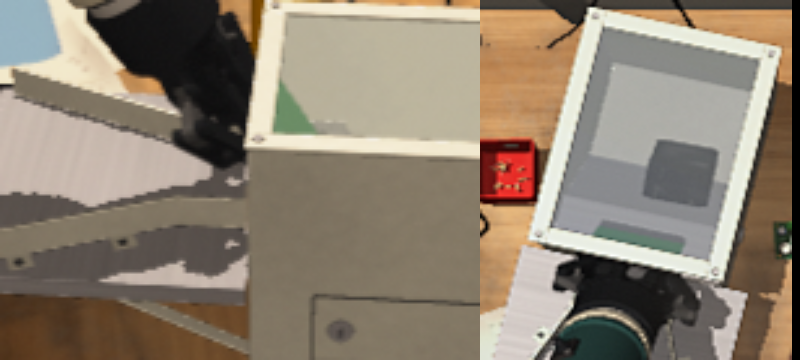

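The adapter has dropped onto the ramp and floor at about (680,172) in the crop, and the flap now rests only on the fingers. Withdrawing.

```bash
python3 -m creep '[[0.2,0,-0.15,0,0.2],[0.42,0,-0.28,0,0.2],[0.42,0,-0.28,0,0.2],[0.42,0,-0.28,0,0.2],[0.42,0,-0.28,0,0.2],[0.2,0,-0.5,0,0.2],[0,0,-0.8,0,0.2],[0,0,-0.8,0,0.2],[0,0,-0.4,0,0.2],[0,0,0,0,0.2],[0,0,0,0,0.2],[0,0,0,0,0.2],[0,0,0,0,0.2],[0,0,0,0,0.2],[0,0,0,0,0.2]]'; python3 st.py; python3 - <<'E'
from h import *
p=bot.read_camera("side");q=bot.read_camera("top")
a=cv2.resize(p["pixels"][150:270,230:390],None,fx=3,fy=3);b=cv2.resize(q["pixels"][105:255,205:325],None,fx=2.6,fy=2.4)
o=np.zeros((360,800,3),np.uint8);o[:,:480]=a;o[:,480:792]=b
save({"pixels":o},"c6.png")
E
```

```text
time: 22.0
tool_pos: [0.4603, -0.1211, 0.2246]
tcp_rot: [0.374, 2.525, -0.042]
wrist_force: [0.2, 0.5, -0.1]
width: 0.199
grip_force: 0.0
t 22.0 q [-0.384 -0.519  2.416  0.163  0.669 -1.758] pos [ 0.46  -0.121  0.225] F [ 0.2  0.5 -0.1] w 0.2
[[-0.792  0.275  0.545]
 [ 0.256  0.96  -0.111]
 [-0.554  0.052 -0.831]]
box pos [-0.1714 -0.0003  0.2246]
box axes [[-0.83, 0.051, 0.556], [0.071, 0.997, 0.015], [-0.554, 0.052, -0.831]]
tilt 33.8
```

View pics/c6.png

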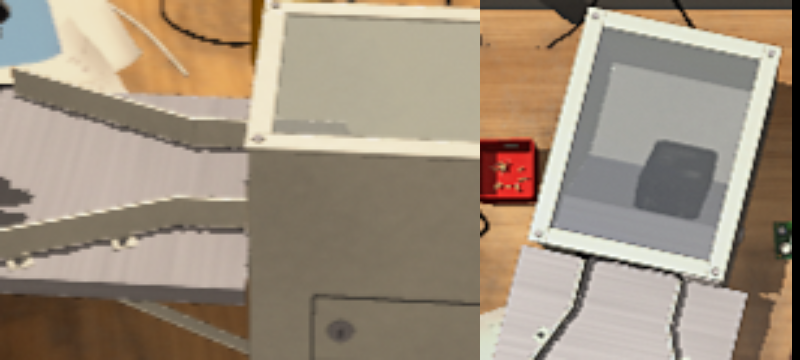

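```bash
python3 - <<'E'
from h import *
q=bot.read_camera("top")
for r in bot.look_for("old_adapter",q):print(np.round(r["bbox"]),round(r["score"],2))
bx=np.array([.6274,-.1595]);c,S=np.cos(-.2276),np.sin(-.2276);B=np.array([[c,S],[-S,c]])
for n,uv in(("mid",(280.4,179)),("rear",(277,195)),("front",(284,164))):
  for z in(.03,.06,.09):print(n,z,(B@(ray(q,uv,z)[:2]-bx)).round(3))
f=lambda P:proj(q,np.r_[bx+B.T@np.array(P[:2]),P[2]]).round()
# crop coords of plate end & floor
for P in((.058,0,.105),(.225,0,.01),(.1,0,.01)):u=f(P);print(P,u)
print([proj(q,np.r_[bx+B.T@np.array([0,0]),.14]).round()])
q2=bot.read_camera("top");d=np.abs(q["pixels"].astype(int)-q2["pixels"])[105:255,225:325];print("motion",d.max(),(d>25).sum())
E
```

```text
[361. 186. 397. 228.] 0.81
[400. 240. 442. 274.] 0.77
mid 0.03 [ 0.111 -0.008]
mid 0.06 [ 0.107 -0.011]
mid 0.09 [ 0.102 -0.014]
rear 0.03 [ 0.069 -0.009]
rear 0.06 [ 0.065 -0.012]
rear 0.09 [ 0.061 -0.015]
front 0.03 [ 0.151 -0.009]
front 0.06 [ 0.146 -0.011]
front 0.09 [ 0.14  -0.014]
(0.058, 0, 0.105) [270. 194.]
(0.225, 0, 0.01) [288. 137.]
(0.1, 0, 0.01) [277. 184.]
[array([264., 216.])]
motion 4 0
```

```bash
python3 -c "
from workcell import bot
print(bot.finish_job())"
```

```text
the job is handed in; nothing more can be done
None
```

I pushed the adapter through the doorway. In the last pictures it lies still inside the box, about 105 mm past the doorway and clear of the tray plate. The flap shows no green, so it looks shut. The fingers are withdrawn and touch nothing, and the arm stayed clear of the mug, red bin and circuit board. I handed the job in at about 22 s; it gave no verdict.

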